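# Stopper the vacuum jug

## Robot

A 6-joint arm with a two-finger parallel gripper is mounted at the origin on a cart in front of the work surface, level with it; the furniture and walls round the work are solid. World frame = base frame: x ahead of the robot, y to its left, z up, the work surface at z = 0. Lengths are in m, angles in rad, forces in N, time in s.
With the tool pointing down it reaches from about 0.35 to 0.775 m from the base axis. Payload 7.3 kg.
Tool frame: the origin (TCP) lies on the centre line of the jaws, within the pads' length; the fingertips stand 17 mm ahead of it and the grasp point (between the pads) lies 2 mm behind it (robot.tcp_to_tips is the distance from the TCP to the fingertips, in m); z points along the fingers, y is the line along which they close (so a half turn about z gives the same grasp; the last joint's range is limited). The gripper opens to 92 mm and grips with 3 to 60 N. Pads are 19 mm wide; open, the fingers measure 130 mm over their backs; the gripper's body (75 mm by 190 mm) begins 47 mm behind the grasp point.
Start: joints at [1.194, 0.342, 1.524, -0, 1.275, -0.146], TCP at [0.12, 0.511, 0.244] pointing down, gripper open.
Joint ranges: [-2.53, 2.53], [-0.77, 2.02], [0.04, 2.7], [-1, 4.14], [0.28, 2.66], [-3.11, 3.11]. Speed limits (rad/s): [2.57, 2.57, 3.14, 3.14, 3.14, 3.14].

## Interface

Orientations are given as [roll, pitch, yaw] about the fixed x, y, z axes, in that order (R = Rz(yaw) Ry(pitch) Rx(roll)).
In Python, from cell import robot gives the robot as it stands. The module is installed in compiled form; this text tells all that it offers.
- The arm moves only by the tool carry_out, never from a script. Its argument "commands" is a list of rows, each a list of 3 entries, a list of its own where there are three numbers: the shift along the tool's x, y, z in m, then the turn about the tool's z in rad, then the opening, from 0 (shut) to 1 (fully open). In form: [[[dx, dy, dz], yaw, claw], ...]. A call has 1 to 20 rows; each row shifts and turns the commanded pose from where the row before left it, along the tool's axes as they then stand; what a row does not reach is not made up. A row lasts 1/8 s, in which the tool goes at most 62.5 mm and 10.7 degrees, less where a joint would pass 70% of its speed; a pose out of reach is approached as far as the arm can. A call is refused whole if a number of a shift passes 0.0625 or a number of a turn 0.188, either way. A call with a gripper value outside its range is refused whole. The fingers move at their own pace and stop on an object; "newtons" is the grip in N (left out, the last holds). Time passes only in rows, so rows that do not move let the fingers close. It gives the time, the measured TCP pose, the force, the opening and the grip force at its end, in the units of the state.
- robot.observe(): the state, without advancing time (a new reading comes with each control period).
- robot.read_camera(name): name is "scene" or "side" or "wrist"; returns a dict with "pixels" (400x640x3 uint8, red, green, blue), "fx", "fy", "cx", "cy" (pixels), "view" (4x4, takes a point from world to camera coordinates); the wrist camera has in their place "T_tool_cam" (4x4, takes a point from camera to tool coordinates, whose origin is the TCP and whose axes are the flange's). Camera axes: x right, y up, looking along -z (the intrinsics and any distortion apply to the point x, -y, -z); pixel columns grow to the right and rows downward; lengths in m; the calibration is good to about 2 mm. A picture is of the moment at which its call begins: read the wrist's pose just before it. There is no depth.
- robot.hand_in(): hands the job in; it is judged then, once.
Trained networks look in a picture, given as the dict that the camera call returned (one of the last four; its "shot" number tells which), for a name from the list of things; names that differ only in an ending like _2 or _b are one class to them, and where a whole thing is asked for, a point or a joint stands for the part that bears it (a point fixed in the world has none). Each returns a list of dicts, best first, with "p" (0 to 1); they miss things now and then, are a little off and sometimes report something else, mostly with a low value. They report only what shows in the picture. A call takes as long as a camera call.
- robot.find_in(picture, name): "at" ([column, row] in pixels, amid what is visible of it).
- robot.tip_of(picture, name): "at" ([column, row] in pixels: a listed point, or the origin of a listed thing).
The state is a dict: "time": time; "qpos": joint angles; "qvel": joint speeds; "joint_efforts": joint torques, N m; "tool_pos": TCP position; "tool_rot": TCP orientation; "contact_force": force on the tool from outside, world axes, zero at the start; "torque": the same for the moment, N m; "opening": finger opening in m; "grip_force": force on a finger pad.
Only numpy, scipy, OpenCV 4.12 (cv2) and the standard library are available. Lean on these libraries where they do the work, as an engineer would, in place of code of your own. Each camera call takes 0.05 s, during which the arm holds its last target. There are 200 camera calls.

## Task

Keep the coffee hot: take the large black stopper by its knob and set it upright in the mouth of the steel jug, then let go so that its taper centres itself in the loose sealing collar. Then press down on the middle of the knob until the collar has slid fully home, lean on it there with about 18 N for half a second (the jug is glass-lined: never more than 22 N), and take the hand away, leaving the jug where it stands and the mug and the small stopper as they are.

Things in the scene. Friction and masses are not known exactly. Their poses are not given: they have to be found in the camera images.
- stopper: LARGE black plastic stopper, 70 mm tall, 0.12 kg, loose, upright on its narrow end on a wooden board 16 mm thick. Round about z; origin at the centre of its underside. From below: solid taper, diameter 34 mm at the foot to 56 mm at 30 mm height; flange 68 mm in diameter, 30.5 to 38 mm; upright round knob 37 mm in diameter, 41 to 70 mm, flat top. Grip the knob from above, any yaw.
- stopper_top (a point): centre of the flat top of the large stopper's knob, 70 mm above its underside
- small_stopper: SMALL black stopper of the same shape, 46 mm tall, flange 45 mm and knob 23 mm in diameter; origin at the centre of its underside. The two stoppers may stand either way round. Leave alone
- jug: steel vacuum jug, loose, 0.98 kg with its collar; origin at the centre of its underside, z up. Body 110 mm in diameter; shoulder from 88 to 122 mm height, then an upright open neck, 74 mm outside and 66 mm inside diameter, rim at 150 mm. A black handle sticks out to its -x side to 97 mm from the axis, 20 to 105 mm high
- jug_mouth (a point): centre of the jug's neck at the height of its rim, 150 mm above its underside
- collar_top (a point): centre of the upper edge of the grey sealing collar in the jug's neck (moves with it). The collar is a tapered ring 20 mm tall, inside diameter 52.6 mm at its upper edge, 38 mm at its lower: the stopper's taper. A stopper well seated in it has its underside about 25 mm below this point and its knob's top about 45 mm above
- mug: brown mug, 98 mm wide, 89 mm tall, loose; origin at the centre of its underside. It and the jug may stand either way round, left or right. Leave alone
- collar: the grey collar, with a straight skirt 16 mm below the taper; origin at the centre of the taper's lower edge. It slides in the neck against about 9 N of friction, stays there, and stops on a rigid seat. The seat is not reported: it leaves the upper edge 1 mm below to 5 mm above the jug's rim, 3 to 16 mm below where it starts. Find the stop by feel: force climbs steeply past 9 N when fully home
- cooker: the white cooker on which everything stands; its top is the level work surface at z = 0. Fixed; its origin is on the floor below

How it is judged:
On the way, in this order (a step that is already met when the one before it is completed fails the run):
1. the large stopper rests upright and centred in the collar, let go (horizontal distance between stopper and collar_top below 0.004 m and z of stopper in the frame of collar_top below -0.022 m and angle between stopper's own z axis and vertical below 0.07 rad and contact force between the fingers and stopper below 0.2 N), for 0.2 s.
2. the stopper is pressed down with at least 15 N for 0.4 s, so the collar is on its stop (the jug then bears on the cooker with over 25.8 N, 10.8 N of it weight) (contact force between jug and cooker above 25.8 N and contact force between the fingers and stopper above 10 N and contact force between stopper and jug above 10 N), for 0.4 s.
At the end, for the whole second after the job is handed in: The large stopper sits released in the jug's collar: axis within 3 mm, square to the jug within 0.05 rad, underside at least 23.5 mm below the collar's upper edge; the collar's upper edge is no more than 6.5 mm above the jug's rim; the jug stands upright within 30 mm of where it stood; all at rest (z of collar_top in the frame of jug_mouth below 0.0065 m and horizontal distance between stopper and collar_top below 0.003 m and z of stopper in the frame of collar_top below -0.0235 m and angle between the z axis of stopper and the z axis of jug, either way round below 0.05 rad and angle between jug's own z axis and vertical below 0.05 rad and distance of jug from where it was at the start of the episode below 0.03 m and linear speed of each of stopper, jug below 0.01 m/s); the robot touches nothing.
It fails at once if the jug is pressed down with more than 22.5 N (it then bears on the cooker with over 33.3 N, 10.8 N of it weight) (contact force between jug and cooker above 33.3 N).
It fails at once if the jug tips by more than 0.2 rad (angle between jug's own z axis and vertical above 0.2 rad).
It fails at once if the small stopper or the mug is moved by more than 30 mm (distance of any of small_stopper, mug from where it was at the start of the episode above 0.03 m).
It also fails if it takes over 58 s, if anything falls off the work surface, if the arm or the gripper's body presses on something with over 40 N, if the wrist force passes 120 N, or if a joint passes its speed limit or range.

## Working session

There is one attempt and no reset: what is moved stays moved. The work goes in short steps, Python scripts to look and compute and a tool call to move; the robot and the scene stay as the last step left them, time stands still between calls to the robot, and variables do not carry over. Pictures are saved under pics/ and viewed, at most 10 in all, crops included, and the job is handed in when it is done.

Besides the shell and the picture viewer there is one more tool, called after "Call:" as name(argument=value, ...), one argument or row to a line, values as JSON. carry_out: Moves the arm, as the interface text tells. Its arguments: {"type":"object","properties":{"commands":{"type":"array"},"newtons":{"type":"number"}},"required":["commands"]}

```bash
mkdir -p pics
cat > h.py <<'E'
import numpy as np, cv2
from scipy.spatial.transform import Rotation as R
from cell import robot
def ray(pic,at):
    uv=cv2.undistortPoints(np.array([[at]],float),np.array([[pic['fx'],0,pic['cx']],[0,pic['fy'],pic['cy']],[0,0,1]]),None)[0,0]
    d=np.array([uv[0],-uv[1],-1.0])
    if 'view' in pic: T=np.linalg.inv(np.array(pic['view']))
    else:
        o=pic['obs']; W=np.eye(4); W[:3,:3]=R.from_euler('xyz',o['tool_rot']).as_matrix(); W[:3,3]=o['tool_pos']; T=W@np.array(pic['T_tool_cam'])
    return T[:3,3],T[:3,:3]@d
def onz(pic,at,z):
    o,d=ray(pic,at); return o+d*(z-o[2])/d[2]
def tri(rs):
    A=0;b=0
    for o,d in rs:
        d=d/np.linalg.norm(d);P=np.eye(3)-np.outer(d,d);A=A+P;b=b+P@o
    x=np.linalg.solve(A,b); return x,[np.linalg.norm(np.cross(x-o,d/np.linalg.norm(d))) for o,d in rs]
def shot(n):
    o=robot.observe();p=dict(robot.read_camera(n));q=dict(p);q['obs']=o;return p,q
E
python3 - <<'E'
from h import *
np.set_printoptions(precision=4,suppress=True)
print({k:np.round(v,3) for k,v in robot.observe().items()})
P={}
for n in('scene','side'):
    p,q=shot(n);P[n]=q;print(n,[k for k in p if k!='pixels'])
    cv2.imwrite(f'pics/{n}.png',p['pixels'][:,:,::-1])
    q['f']={}
    for t in('stopper_top','jug_mouth','collar_top','stopper','small_stopper','jug','mug'):
        r=robot.tip_of(p,t);q['f'][t]=r[:1];print(n,t,[(np.round(a['at'],1),round(a['p'],2)) for a in r[:3]])
for t in P['scene']['f']:
    a,b=P['scene']['f'][t],P['side']['f'][t]
    if a and b: print(t,*tri([ray(P['scene'],a[0]['at']),ray(P['side'],b[0]['at'])]))
E
```

```text
{'time': np.float64(0.0), 'qpos': array([ 1.194,  0.343,  1.525, -0.   ,  1.275, -0.146]), 'qvel': array([-0.   , -0.   ,  0.001,  0.001, -0.001, -0.   ]), 'joint_efforts': array([  0.001, -43.122, -24.423,   0.072,   0.055,  -0.   ]), 'tool_pos': array([0.12 , 0.511, 0.243]), 'tool_rot': array([-3.14 , -0.   ,  2.911]), 'contact_force': array([-0.392, -0.152,  0.482]), 'torque': array([ 0.02 , -0.004, -0.024]), 'grip_force': np.float64(0.0), 'opening': np.float64(0.092)}
scene ['fx', 'fy', 'cx', 'cy', 'view', 'shot']
scene stopper_top []
scene jug_mouth [(array([270.8,  92.7]), 0.71)]
scene collar_top [(array([269. ,  84.8]), 0.75)]
scene stopper []
scene small_stopper [(array([292.6, 112.8]), 0.38)]
scene jug [(array([277.9, 142.7]), 0.63), (array([270.2,  92.4]), 0.59)]
scene mug []
side ['fx', 'fy', 'cx', 'cy', 'view', 'shot']
side stopper_top [(array([324.8, 123.3]), 0.55), (array([318.3, 109.9]), 0.22)]
side jug_mouth [(array([276.9,  87.7]), 0.79)]
side collar_top [(array([275.4,  84.3]), 0.59)]
side stopper [(array([324.1, 138.5]), 0.64)]
side small_stopper [(array([278.8, 124. ]), 0.67), (array([318.4, 111. ]), 0.49)]
side jug [(array([278.5, 128. ]), 0.57), (array([323.8, 141.1]), 0.23)]
side mug [(array([369.1, 129.8]), 0.84)]
jug_mouth [0.538  0.1885 0.1495] [np.float64(0.002247383542976351), np.float64(0.0022473835429765647)]
collar_top [0.5359 0.1924 0.1682] [np.float64(0.006718402457519501), np.float64(0.006718402457519687)]
small_stopper [0.4676 0.1765 0.0831] [np.float64(0.026691491356972012), np.float64(0.026691491356971943)]
jug [ 0.5297  0.187  -0.0003] [np.float64(0.00495094325715546), np.float64(0.0049509432571553606)]
```

Run:
```python
import cv2,numpy as np
a=cv2.imread('pics/scene.png');b=cv2.imread('pics/side.png')
c=np.hstack([cv2.resize(a[40:220,180:420],(400,300)),cv2.resize(b[50:200,220:420],(400,300),)])
cv2.imwrite('pics/c1.png',np.vstack([c,np.hstack([cv2.resize(a,(400,250)),cv2.resize(b,(400,250))])]))
from h import *
p={'s':robot.read_camera('side')}['s']
for t,at,z in(('stop top',[324.8,123.3],.086),('stop',[324.1,138.5],.016),('small',[318.4,111],.046),('mug',[369.1,129.8],0.)): print(t,onz(p,at,z))
```

```text
stop top [0.42537838 0.02826883 0.086     ]
stop [0.4408248  0.02884359 0.016     ]
small [0.56276188 0.05027763 0.046     ]
mug [ 0.52274065 -0.12715152  0.        ]
```

View pics/c1.png

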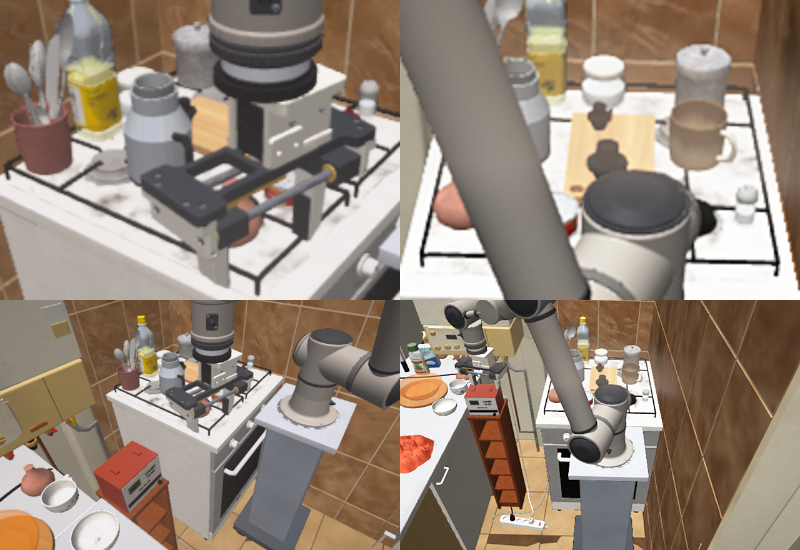

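The picture shows the jug on the left (about column 515, row 110 of the right crop). The large stopper stands at the front of the board (605,155) with the small one behind it (600,112), and the mug is on the right (697,135). The large stopper is at about (0.43, 0.03), so I'm moving above it for a close look.

Call:
carry_out(
  commands=[
    [[-0.028,-0.032,-0.003],0,1],
    [[-0.028,-0.032,-0.003],0,1],
    [[-0.028,-0.032,-0.003],0,1],
    [[-0.028,-0.032,-0.003],0,1],
    [[-0.028,-0.032,-0.003],0,1],
    [[-0.028,-0.032,-0.003],0,1],
    [[-0.028,-0.032,-0.003],0,1],
    [[-0.028,-0.032,-0.003],0,1],
    [[-0.028,-0.032,-0.003],0,1],
    [[-0.028,-0.032,-0.003],0,1],
    [[-0.028,-0.032,-0.003],0,1],
    [[-0.028,-0.032,-0.003],0,1],
    [[0,0,0],0,1],
    [[0,0,0],0,1],
  ],
)

```text
time: 2.6
tool_pos: [0.3589, 0.0608, 0.2796]
tool_rot: [3.141, -0.001, 2.91]
contact_force: [0.4, -0.8, 0.4]
opening: 0.0917
grip_force: 0.0
```

```bash
cat > look.py <<'E'
from h import *
import sys
np.set_printoptions(precision=4,suppress=True)
Z={'stopper_top':.086,'stopper':.016,'small_stopper':.016,'jug_mouth':.15,'collar_top':.165,'jug':0,'mug':0}
def look(tag,names,cams=('wrist','scene','side')):
    o=robot.observe();print(o['time'],o['tool_pos'],o['tool_rot'],o['contact_force'])
    P={}
    for n in cams:
        p,q=shot(n);P[n]=q;cv2.imwrite(f'pics/{tag}_{n}.png',p['pixels'][:,:,::-1])
        q['f']={t:robot.tip_of(p,t) for t in names}
        for t in names:
            for a in q['f'][t][:2]: print(n,t,np.round(a['at'],1),round(a['p'],2),onz(q,a['at'],Z[t]))
    for t in names:
        rs=[ray(q,q['f'][t][0]['at']) for q in P.values() if q['f'][t] and q['f'][t][0]['p']>.5]
        if len(rs)>1: print(t,*tri(rs))
    return P
E
python3 -c "
from look import *
look('b',['stopper_top','stopper','small_stopper','jug_mouth','collar_top','jug'])"
```

```text
2.6 [0.3589 0.0608 0.2796] [ 3.1412 -0.0007  2.9101] [ 0.3566 -0.8015  0.3736]
wrist stopper_top [313.7 252.7] 0.64 [0.4402 0.0309 0.086 ]
wrist stopper [315.8 228.8] 0.74 [0.4419 0.0314 0.016 ]
wrist small_stopper [352.3 327.8] 0.75 [0.5978 0.0458 0.016 ]
wrist collar_top [316.7 227.5] 0.35 [0.3816 0.0498 0.165 ]
scene stopper_top [337.9 104.9] 0.83 [0.4311 0.0395 0.086 ]
scene stopper [337.8 123.9] 0.87 [0.4413 0.0228 0.016 ]
scene small_stopper [291.6 113.9] 0.47 [0.5913 0.051  0.016 ]
scene small_stopper [345.  104.6] 0.35 [ 0.4906 -0.0913  0.016 ]
scene jug_mouth [272.   92.6] 0.71 [0.5391 0.1839 0.15  ]
scene collar_top [269.6  83.4] 0.78 [0.5578 0.1697 0.165 ]
scene jug [278.1 141. ] 0.75 [0.542  0.1745 0.    ]
scene jug [340.2 102.8] 0.68 [ 0.5275 -0.1203  0.    ]
side stopper_top [323.4 122.2] 0.77 [0.4316 0.0328 0.086 ]
side stopper [323.3 139.2] 0.76 [0.4367 0.0315 0.016 ]
side stopper [276.6  87.9] 0.56 [0.7686 0.2124 0.016 ]
side small_stopper [318.6 110.2] 0.62 [0.6165 0.0499 0.016 ]
side jug_mouth [276.9  88. ] 0.95 [0.5306 0.1881 0.15  ]
side collar_top [277.   81.6] 0.46 [0.5459 0.1884 0.165 ]
side jug [277.2 125.3] 0.72 [ 0.5371  0.1929 -0.    ]
stopper_top [0.4394 0.0312 0.0814] [np.float64(0.002824303193662399), np.float64(0.0025722423277036036), np.float64(0.0016594098325171175)]
stopper [0.4379 0.0309 0.0188] [np.float64(0.002890973996042427), np.float64(0.002375534225055286), np.float64(0.0030397797198233965)]
small_stopper [0.5795 0.0487 0.0391] [np.float64(0.0010258980425572439), np.float64(0.0010258980425572643)]
jug_mouth [0.534  0.1882 0.1506] [np.float64(0.0022760287224810704), np.float64(0.002276028722480984)]
jug [0.5253 0.1911 0.0111] [np.float64(0.0028345272960871785), np.float64(0.0028345272960871673)]
```

View pics/b_wrist.png

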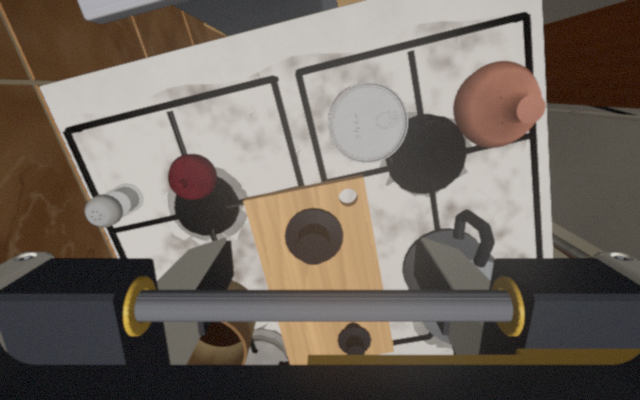

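The wrist view shows the large stopper at about (314,237), the small one at (354,340), the mug at lower left, and the jug at lower right. Next I'll refine the stopper position by fitting its flange outline.

Run:
```python
from h import *
p,q=shot('wrist');g=cv2.cvtColor(p['pixels'],cv2.COLOR_RGB2GRAY)
m=(g<95).astype(np.uint8);m[:,:255]=0;m[:,372:]=0;m[:195]=0;m[285:]=0
n,l,s,c=cv2.connectedComponentsWithStats(m);i=1+s[1:,4].argmax();print(s[i],c[i])
k=max(cv2.findContours((l==i).astype(np.uint8),0,1)[0],key=len);e=cv2.fitEllipse(k);print(e)
for z in(.05,.054): print(onz(q,e[0],z))
print(onz(q,[e[0][0]-e[1][1]/2,e[0][1]],.05)-onz(q,[e[0][0]+e[1][1]/2,e[0][1]],.05))
cv2.imwrite('pics/crop.png',cv2.resize(p['pixels'][190:290,250:380,::-1],(650,500)))
```

```text
[ 286  208   57   56 2473] [313.80994743 235.00283057]
((313.8125305175781, 235.0310516357422), (54.46277618408203, 56.031681060791016), 94.20346069335938)
[0.43605499 0.03084069 0.05      ]
[0.43438154 0.03135314 0.054     ]
[-0.01496624 -0.06348761  0.        ]
```

View pics/crop.png

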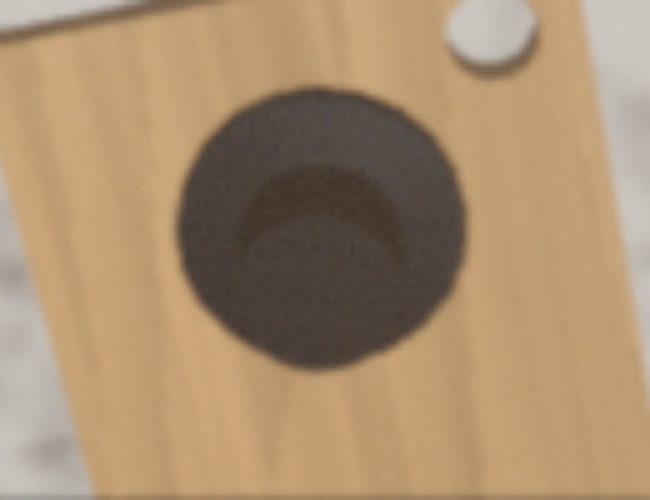

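Call:
carry_out(
  commands=[
    [[-0.0409,-0.0058,0],0,1],
    [[-0.0409,-0.0057,0.02],0,1],
    [[0,0,0.03],0,1],
    [[0,0,0.03],0,1],
    [[0,0,0.03],0,1],
    [[0,0,0.03],0,1],
    [[0,0,0.02],0,1],
    [[0,0,0.02],0,1],
    [[0,0,0.01],0,1],
    [[0,0,0.01],0,1],
    [[0,0,0],0,1],
  ],
)

```text
time: 5.08
tool_pos: [0.4362, 0.0305, 0.0794]
tool_rot: [-3.142, -0.001, 2.911]
contact_force: [-1.0, 0.2, -0.2]
opening: 0.0917
grip_force: 0.0
```

```bash
python3 -c "
from look import *
look('d',['stopper_top','jug_mouth','collar_top'],('wrist',))"
```

```text
5.075 [0.4362 0.0305 0.0794] [-3.1416 -0.0008  2.9108] [-1.0047  0.2213 -0.1714]
wrist stopper_top [323.8 284. ] 0.88 [0.4381 0.03   0.086 ]
```

View pics/d_wrist.png

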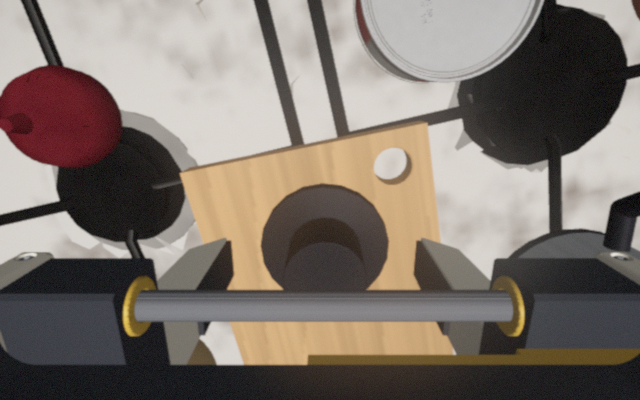

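The knob stands midway between the fingers, at column 324. I'll grip and lift.

Call:
carry_out(
  commands=[
    [[0,0,0.001],0,0],
    [[0,0,0],0,0],
    [[0,0,0],0,0],
    [[0,0,0],0,0],
    [[0,0,0],0,0],
    [[0,0,0],0,0],
    [[0,0,0],0,0],
    [[0,0,0],0,0],
  ],
  newtons=20,
)

```text
time: 6.28
tool_pos: [0.4363, 0.0305, 0.0787]
tool_rot: [3.142, -0.0, 2.911]
contact_force: [-0.4, 0.6, -0.9]
opening: 0.0369
grip_force: 20.0
```

Call:
carry_out(
  commands=[
    [[0,0,-0.01],0,0],
    [[0,0,-0.03],0,0],
    [[0,0,-0.045],0,0],
    [[0,0,-0.045],0,0],
    [[0,0,-0.045],0,0],
    [[0,0,-0.045],0,0],
    [[0.01,0.0293,0],0,0],
    [[0.01,0.0293,0],0,0],
    [[0.01,0.0293,0],0,0],
    [[0.01,0.0293,0],0,0],
    [[0.01,0.0293,0],0,0],
    [[0.01,0.0293,0],0,0],
    [[0,0,0],0,0],
    [[0,0,0],0,0],
  ],
)

```text
time: 8.02
tool_pos: [0.4179, 0.2149, 0.2989]
tool_rot: [-3.141, 0.0, 2.911]
contact_force: [-0.6, -0.5, -1.4]
opening: 0.0366
grip_force: 20.0
```

```bash
python3 -c "
from look import *
look('e',['stopper','stopper_top','jug_mouth','collar_top'])"
```

```text
8.025 [0.4179 0.2149 0.2989] [-3.1411  0.      2.9112] [-0.5816 -0.4554 -1.3894]
wrist stopper [325.4 224.6] 0.59 [0.5059 0.1968 0.016 ]
wrist stopper_top [323.9 278.9] 0.59 [0.5439 0.1858 0.086 ]
wrist jug_mouth [320.7 309.7] 0.78 [0.5395 0.1834 0.15  ]
wrist collar_top [318.7 321.9] 0.68 [0.5418 0.1811 0.165 ]
scene stopper [296.8  77.8] 0.85 [ 0.7447 -0.1689  0.016 ]
scene stopper_top [299.9  43.6] 0.57 [ 0.8226 -0.2918  0.086 ]
scene jug_mouth [271.1  92.5] 0.88 [0.5414 0.1847 0.15  ]
scene collar_top [268.8  85.9] 0.69 [0.5494 0.1824 0.165 ]
side stopper [262.9  78.8] 0.64 [0.837  0.2713 0.016 ]
side stopper [277.8  85. ] 0.15 [0.791  0.2095 0.016 ]
side stopper_top [261.   60.2] 0.7 [0.854  0.2766 0.086 ]
side jug_mouth [275.8  87. ] 0.91 [0.537  0.1922 0.15  ]
side collar_top [278.7  85.6] 0.79 [0.5198 0.1809 0.165 ]
side collar_top [277.4  87.6] 0.38 [0.5067 0.1841 0.165 ]
stopper [0.4235 0.2185 0.234 ] [np.float64(0.004306564317862894), np.float64(0.004839759559614381), np.float64(0.005705645566572485)]
stopper_top [0.4145 0.2173 0.3066] [np.float64(0.0028072221318320364), np.float64(0.0009572582354662817), np.float64(0.0027916136330860134)]
jug_mouth [0.5369 0.1883 0.1522] [np.float64(0.004441084512575984), np.float64(0.0009407130677428519), np.float64(0.004268317008478999)]
collar_top [0.5467 0.1814 0.1583] [np.float64(0.0015810260588318959), np.float64(0.007122869335626884), np.float64(0.007428991764496056)]
```

View pics/e_wrist.png

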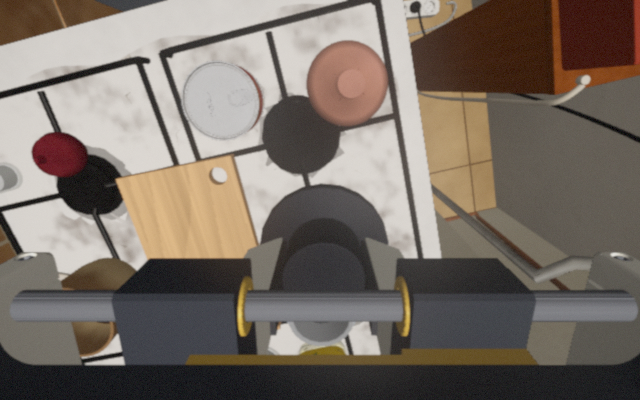

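The jug is hidden behind the held stopper and the bar, around (320,310). I'll shift aside for a clear view of its mouth.

Call:
carry_out(
  commands=[
    [[0.02,0.025,0],0,0],
    [[0.02,0.025,0],0,0],
    [[0.02,0.025,0],0,0],
    [[0.02,0.025,0],0,0],
    [[0,0,0],0,0],
    [[0,0,0],0,0],
  ],
)

```text
time: 9.52
tool_pos: [0.3632, 0.3307, 0.2986]
tool_rot: [-3.141, 0.0, 2.911]
contact_force: [0.5, -0.0, -1.6]
opening: 0.037
grip_force: 20.0
```

```bash
python3 -c "
from look import *
look('f',['jug_mouth','collar_top'],('wrist',))
a=cv2.imread('pics/f_wrist.png');cv2.imwrite('pics/f2.png',cv2.resize(a[120:320,60:360],(780,520)))"
```

```text
9.525 [0.3632 0.3307 0.2986] [-3.1412  0.0001  2.9112] [ 0.5261 -0.0104 -1.573 ]
```

View pics/f2.png

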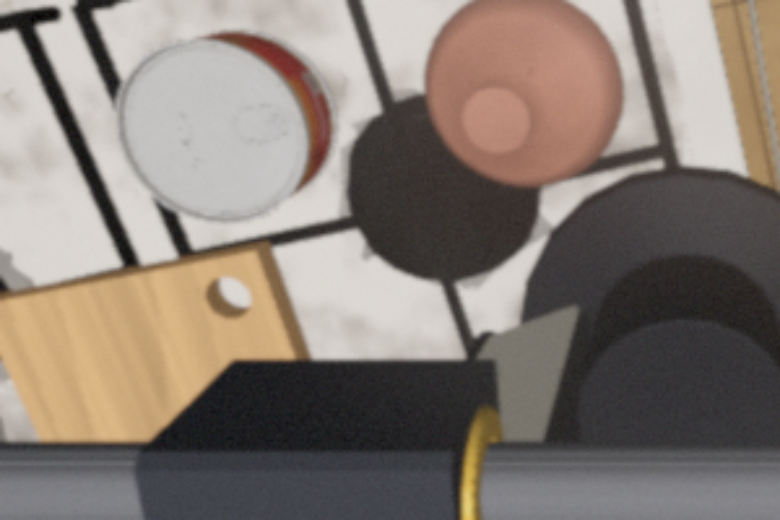

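The jug is still hidden behind the finger here. I'll hover over the mouth instead and check the alignment differentially in the two fixed cameras.

Call:
carry_out(
  commands=[
    [[-0.0202,-0.01,0],0,0],
    [[-0.0303,-0.015,0],0,0],
    [[-0.0404,-0.02,0],0,0],
    [[-0.0404,-0.02,0],0,0],
    [[-0.0303,-0.015,0],0,0],
    [[-0.0202,-0.01,0],0,0],
    [[-0.0202,-0.0102,0],0,0],
    [[0,0,0.02],0,0],
    [[0,0,0.02],0,0],
    [[0,0,0],0,0],
    [[0,0,0],0,0],
  ],
)

```text
time: 11.05
tool_pos: [0.5372, 0.1875, 0.2596]
tool_rot: [3.141, 0.001, 2.911]
contact_force: [-0.0, -0.3, -0.7]
opening: 0.0368
grip_force: 20.0
```

```bash
python3 -c "
from look import *
P=look('g',['stopper','stopper_top','jug_mouth','collar_top','jug'],('scene','side'))
for n in P: print(n,P[n]['fx'],np.linalg.inv(P[n]['view'])[:3,3])
a=cv2.imread('pics/g_scene.png');b=cv2.imread('pics/g_side.png')
cv2.imwrite('pics/g2.png',np.hstack([cv2.resize(a[30:160,220:320],(400,520),interpolation=2),cv2.resize(b[30:160,230:330],(400,520),interpolation=2)]))"
```

```text
11.05 [0.5372 0.1875 0.2596] [3.141  0.0012 2.9112] [-0.0153 -0.2573 -0.6842]
scene stopper [268.6  79. ] 0.94 [ 0.8216 -0.1051  0.016 ]
scene stopper_top [266.6  49.4] 0.97 [ 0.8864 -0.1778  0.086 ]
scene jug_mouth [271.2  93.3] 0.9 [0.5381 0.1881 0.15  ]
scene jug_mouth [341.7 101.8] 0.65 [0.3624 0.1272 0.15  ]
scene collar_top [267.8  87.2] 0.8 [0.5464 0.1897 0.165 ]
scene jug [276.9 141.9] 0.74 [0.5417 0.1801 0.    ]
scene jug [268.   74.6] 0.27 [ 0.876  -0.1614  0.    ]
side stopper [276.4  73.2] 0.83 [0.8852 0.2222 0.016 ]
side stopper [277.9 123.4] 0.19 [0.5248 0.189  0.016 ]
side stopper_top [275.5  53.8] 0.7 [0.9114 0.2253 0.086 ]
side jug_mouth [277.6  87.5] 0.56 [0.534  0.1861 0.15  ]
side collar_top [277.1  82.6] 0.49 [0.5393 0.1876 0.165 ]
side jug [278.3 124.6] 0.74 [0.5416 0.1894 0.    ]
stopper [0.5428 0.1895 0.192 ] [np.float64(0.004450945958602222), np.float64(0.0044509459586023255)]
stopper_top [0.5392 0.1892 0.2637] [np.float64(0.0021148335206896047), np.float64(0.0021148335206895826)]
jug_mouth [0.5393 0.1865 0.1481] [np.float64(0.0009358309604872853), np.float64(0.0009358309604873854)]
jug [0.5335 0.1885 0.0063] [np.float64(0.0007748936714688138), np.float64(0.0007748936714688597)]
scene 403.89633854394157 [-0.1341  0.8982  0.6014]
side 508.4775862462345 [-0.9561  0.0436  0.9895]
```

View pics/g2.png

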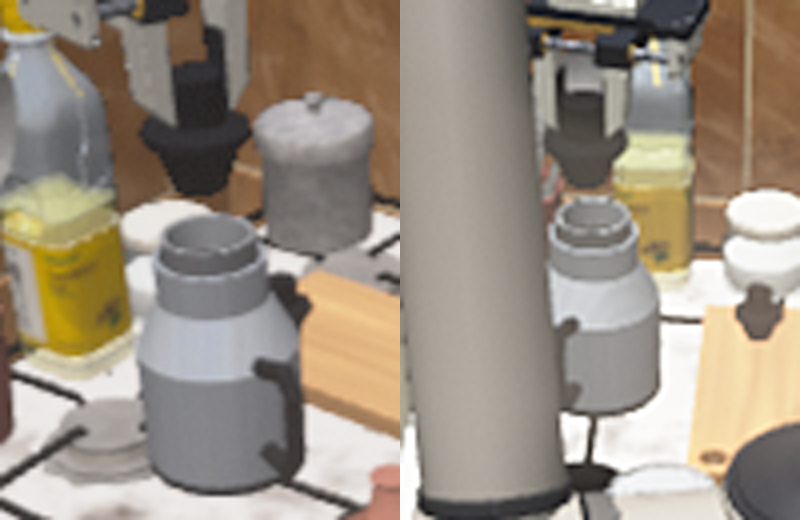

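The scene crop shows the stopper flange at columns 141–252 and the jug neck at 157–270. In the side crop the flange spans 546–628 and the neck 549–638. I'll solve for the offset from those edges.

Run:
```python
from h import *
def proj(p,X):
    c=np.array(p['view'])@np.append(X,1); return np.array([p['cx']-p['fx']*c[0]/c[2],p['cy']+p['fy']*c[1]/c[2]])
S={'scene':(220,30,0),'side':(230,30,400)}
# columns of edges on crop -> px ; (flange, neck)
E={'scene':((141,252),(157,270)),'side':((546,628),(549,638))}
A=[];b=[]
for n in S:
    p=robot.read_camera(n);ox,oy,cx=S[n]
    pf,pj=[(np.mean(e)-cx)/4+ox for e in E[n]]
    f=lambda x,y,z:proj(p,[x,y,z])[0]
    x0,y0=.5372,.1875; zf=.231;zj=.135
    print(n,'flange seen',pf,'pred',f(x0,y0,zf),'neck seen',pj,'pred',f(x0,y0,zj))
    bias=pf-f(x0,y0,zf); r=pj-bias-f(x0,y0,zj); h=1e-3
    A.append([(f(x0+h,y0,zj)-f(x0,y0,zj))/h,(f(x0,y0+h,zj)-f(x0,y0,zj))/h]);b.append([r,r+bias])
print(np.array(A)); print('offset (bias-corrected | raw)\n',np.linalg.solve(np.array(A),np.array(b)))
```

```text
scene flange seen 269.125 pred 268.64217481733766 neck seen 273.375 pred 272.1367441253959
side flange seen 276.75 pred 276.3505846178885 neck seen 278.375 pred 277.4024583028243
[[-292.70116417 -254.26152856]
 [  23.00934605 -301.42214562]]
offset (bias-corrected | raw)
 [[-0.00087141 -0.00133888]
 [-0.00196793 -0.00332872]]
```

Call:
carry_out(
  commands=[
    [[0.0005,-0.0022,0.01],0,0],
    [[0,0,0.02],0,0],
    [[0,0,0.01],0,0],
    [[0,0,0.004],0,0],
    [[0,0,0.002],0,0],
    [[0,0,0],0,0],
  ],
)

```text
time: 12.5
tool_pos: [0.5361, 0.1853, 0.213]
tool_rot: [3.141, 0.001, 2.911]
contact_force: [-0.9, -0.3, -2.4]
opening: 0.0373
grip_force: 20.0
```

Call:
carry_out(
  commands=[
    [[0,0,0.001],0,0],
    [[0,0,0.001],0,0],
    [[0,0,0.001],0,0],
    [[0,0,0.001],0,0],
  ],
)

```text
time: 13.0
tool_pos: [0.5365, 0.1852, 0.2092]
tool_rot: [3.141, 0.002, 2.911]
contact_force: [2.1, -0.3, 1.7]
opening: 0.0362
grip_force: 20.0
```

Call:
carry_out(
  commands=[
    [[-0.001,0,0],0,0],
    [[0,0,0],0,0],
  ],
)

```text
time: 13.25
tool_pos: [0.5369, 0.185, 0.2087]
tool_rot: [3.141, 0.0, 2.911]
contact_force: [1.8, 0.2, 1.0]
opening: 0.0369
grip_force: 20.0
```

Call:
carry_out(
  commands=[
    [[0,0,0.001],0,0],
    [[0,0,0],0,0],
  ],
)

```text
time: 13.5
tool_pos: [0.537, 0.185, 0.2078]
tool_rot: [3.142, 0.0, 2.911]
contact_force: [1.7, -0.8, 0.6]
opening: 0.0365
grip_force: 20.0
```

Call:
carry_out(
  commands=[
    [[-0.001,0,0.001],0,0],
    [[0,0,0.001],0,0],
    [[0,0,0],0,0],
  ],
)

```text
time: 13.88
tool_pos: [0.5379, 0.1847, 0.2056]
tool_rot: [-3.141, 0.0, 2.911]
contact_force: [1.5, -2.7, 0.2]
opening: 0.0369
grip_force: 20.0
```

Call:
carry_out(
  commands=[
    [[0,0,0.001],0,0],
    [[0,0,0.001],0,0],
    [[0,0,0],0,0],
  ],
)

```text
time: 14.25
tool_pos: [0.5381, 0.1847, 0.2039]
tool_rot: [3.141, 0.001, 2.911]
contact_force: [1.7, -1.9, 2.5]
opening: 0.0368
grip_force: 20.0
```

Call:
carry_out(
  commands=[
    [[-0.0012,-0.0008,0],0,0],
    [[0,0,0.001],0,0],
    [[0,0,0],0,0],
  ],
)

```text
time: 14.62
tool_pos: [0.5387, 0.1838, 0.2025]
tool_rot: [3.141, -0.0, 2.911]
contact_force: [2.5, -0.2, 0.6]
opening: 0.0364
grip_force: 20.0
```

Call:
carry_out(
  commands=[
    [[0,0,0.001],0,0],
    [[0,0,0.001],0,0],
    [[0,0,0],0,0],
  ],
)

```text
time: 15.0
tool_pos: [0.5391, 0.1838, 0.2015]
tool_rot: [3.141, 0.001, 2.911]
contact_force: [1.7, -2.1, 6.4]
opening: 0.0369
grip_force: 20.0
```

Vertical force is climbing, so the taper is nearly seated. I'll let go so it can centre itself.

Call:
carry_out(
  commands=[
    [[0,0,-0.001],0,0],
    [[0,0,0],0,0.6],
    [[0,0,0],0,0.6],
    [[0,0,0],0,0.6],
    [[0,0,0],0,0.6],
    [[0,0,0],0,0.6],
  ],
)

```text
time: 15.75
tool_pos: [0.5387, 0.1838, 0.2016]
tool_rot: [3.142, -0.0, 2.911]
contact_force: [0.7, 0.1, 0.4]
opening: 0.0552
grip_force: 0.0
```

```bash
python3 -c "
from look import *
P=look('k',['stopper_top','jug_mouth'])
w=cv2.imread('pics/k_wrist.png');a=cv2.imread('pics/k_scene.png');b=cv2.imread('pics/k_side.png')
cv2.imwrite('pics/k2.png',np.hstack([cv2.resize(a[40:160,230:310],(280,420),interpolation=2),cv2.resize(b[40:160,240:320],(280,420),interpolation=2),cv2.resize(w[150:330,260:360],(233,420))]))"
```

```text
15.75 [0.5387 0.1838 0.2016] [ 3.1416 -0.0002  2.9109] [0.6568 0.0747 0.3925]
wrist stopper_top [323.3 284. ] 0.66 [0.6132 0.166  0.086 ]
scene stopper_top [272.4  71.4] 0.93 [ 0.7368 -0.0372  0.086 ]
scene jug_mouth [269.2  92.2] 0.55 [0.5466 0.1861 0.15  ]
side stopper_top [279.5  71.7] 0.67 [0.765  0.1988 0.086 ]
side stopper_top [276.2  82.2] 0.44 [0.6853 0.2049 0.086 ]
side jug_mouth [278.2  84. ] 0.89 [0.5573 0.1859 0.15  ]
stopper_top [0.5392 0.1796 0.205 ] [np.float64(0.004190063369527761), np.float64(0.0031901511424761624), np.float64(0.0012659444754273984)]
jug_mouth [0.5484 0.1854 0.1519] [np.float64(0.002611142215702935), np.float64(0.0026111422157029276)]
```

View pics/k2.png

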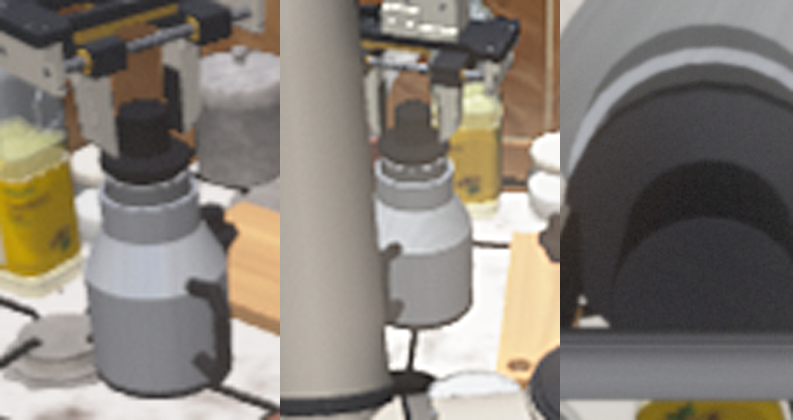

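The released stopper stands upright, with the neck rim concentric round it in the wrist crop. Next I'll raise the hand, close the fingers, and go down onto the knob.

Call:
carry_out(
  commands=[
    [[0,0,-0.014],0,0.6],
    [[0,0,-0.02],0,0.6],
    [[0,0,0],0,0],
    [[0,0,0],0,0],
    [[0,0,0],0,0],
    [[0,0,0],0,0],
    [[0,0,0],0,0],
  ],
)

```text
time: 17.08
tool_pos: [0.5387, 0.1837, 0.2354]
tool_rot: [-3.141, -0.0, 2.911]
contact_force: [-1.0, 0.2, 0.6]
opening: 0.0098
grip_force: 0.0
```

Call:
carry_out(
  commands=[
    [[0,0,0.003],0,0],
    [[0,0,0.002],0,0],
    [[0,0,0.001],0,0],
    [[0,0,0],0,0],
  ],
)

```text
time: 17.58
tool_pos: [0.5388, 0.1837, 0.2296]
tool_rot: [3.142, -0.0, 2.911]
contact_force: [0.3, -0.2, 0.4]
opening: 0.0005
grip_force: 0.0
```

Call:
carry_out(
  commands=[
    [[0,0,0.001],0,0],
    [[0,0,0.001],0,0],
    [[0,0,0],0,0],
  ],
)

```text
time: 17.95
tool_pos: [0.5387, 0.1837, 0.2276]
tool_rot: [-3.142, -0.0, 2.911]
contact_force: [0.5, 0.1, -0.7]
opening: 0.0006
grip_force: 0.0
```

Call:
carry_out(
  commands=[
    [[0,0,0.001],0,0],
    [[0,0,0.001],0,0],
    [[0,0,0],0,0],
  ],
)

```text
time: 18.32
tool_pos: [0.5392, 0.1838, 0.2263]
tool_rot: [3.141, 0.001, 2.911]
contact_force: [0.6, -0.4, 3.8]
opening: 0.0006
grip_force: 1.9
```

Call:
carry_out(
  commands=[
    [[0,0,0.001],0,0],
    [[0,0,0],0,0],
  ],
)

```text
time: 18.58
tool_pos: [0.5393, 0.1838, 0.2257]
tool_rot: [3.141, 0.002, 2.911]
contact_force: [-0.2, 0.8, 6.2]
opening: 0.0003
grip_force: 3.1
```

Call:
carry_out(
  commands=[
    [[0,0,0.001],0,0],
    [[0,0,0],0,0],
  ],
)

```text
time: 18.82
tool_pos: [0.5393, 0.1839, 0.2248]
tool_rot: [3.141, 0.002, 2.911]
contact_force: [-0.0, -0.0, 5.3]
opening: 0.0004
grip_force: 3.4
```

Call:
carry_out(
  commands=[
    [[0,0,0.001],0,0],
    [[0,0,0],0,0],
  ],
)

```text
time: 19.08
tool_pos: [0.5393, 0.1838, 0.2238]
tool_rot: [3.141, 0.002, 2.911]
contact_force: [0.5, 0.4, 6.8]
opening: 0.0005
grip_force: 3.4
```

Call:
carry_out(
  commands=[
    [[0,0,0.0005],0,0],
    [[0,0,0],0,0],
  ],
)

```text
time: 19.32
tool_pos: [0.5394, 0.1839, 0.2233]
tool_rot: [3.141, 0.002, 2.911]
contact_force: [-0.4, -0.1, 7.0]
opening: 0.0003
grip_force: 3.5
```

Call:
carry_out(
  commands=[
    [[0,0,-0.006],0,0],
    [[0,0,0],0,0],
    [[0,0,0],0,0],
    [[0,0,0],0,0],
  ],
)

```text
time: 19.82
tool_pos: [0.5386, 0.1837, 0.2279]
tool_rot: [-3.141, -0.001, 2.911]
contact_force: [0.3, 0.2, 0.3]
opening: 0.0007
grip_force: 0.0
```

```bash
python3 -c "
from look import *
P=look('m',['stopper','stopper_top','collar_top','jug_mouth'],('scene','side'))
a=cv2.imread('pics/m_scene.png');b=cv2.imread('pics/m_side.png')
cv2.imwrite('pics/m2.png',np.hstack([cv2.resize(a[50:130,240:305],(390,480),interpolation=2),cv2.resize(b[50:130,250:315],(390,480),interpolation=2)]))"
```

```text
19.825 [0.5386 0.1837 0.2279] [-3.1414 -0.0007  2.9108] [0.2634 0.1844 0.327 ]
scene stopper [271.   96.6] 0.59 [ 0.7219 -0.0036  0.016 ]
scene stopper_top [272.2  72.1] 0.68 [ 0.7336 -0.0325  0.086 ]
scene collar_top [268.8  88. ] 0.58 [0.5411 0.1919 0.165 ]
scene collar_top [270.9  71.8] 0.32 [0.6049 0.1106 0.165 ]
scene jug_mouth [271.1  95.4] 0.94 [0.5303 0.1975 0.15  ]
side stopper [278.6  90.4] 0.48 [0.7501 0.2034 0.016 ]
side stopper_top [278.7  88.2] 0.71 [0.6428 0.1927 0.086 ]
side stopper_top [279.2  73.3] 0.59 [0.7525 0.199  0.086 ]
side collar_top [277.6  82.2] 0.48 [0.542  0.1862 0.165 ]
side jug_mouth [278.2  85.2] 0.57 [0.5493 0.1853 0.15  ]
stopper_top [0.5238 0.1799 0.1818] [np.float64(0.024824692366053783), np.float64(0.02482469236605384)]
jug_mouth [0.5438 0.1855 0.1471] [np.float64(0.005231896855274881), np.float64(0.005231896855274949)]
```

View pics/m2.png

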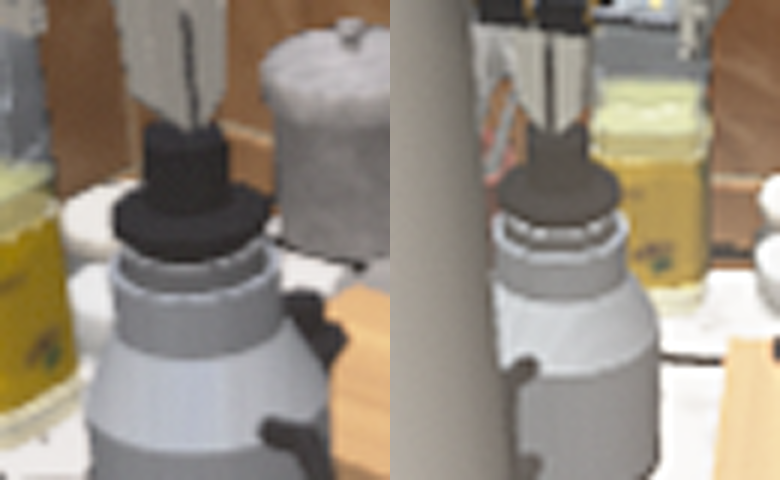

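The stopper is seated upright, with flange and neck concentric and the fingertips over the knob's middle. I'll press it home in small steps.

Call:
carry_out(
  commands=[
    [[0,0,0.003],0,0],
    [[0,0,0.0015],0,0],
    [[0,0,0.001],0,0],
    [[0,0,0],0,0],
  ],
)

```text
time: 20.82
tool_pos: [0.539, 0.1838, 0.2233]
tool_rot: [3.141, 0.001, 2.911]
contact_force: [-0.2, -0.3, 4.8]
opening: 0.0002
grip_force: 2.4
```

Call:
carry_out(
  commands=[
    [[0,0,0.001],0,0],
    [[0,0,0.001],0,0],
    [[0,0,0],0,0],
  ],
)

```text
time: 21.2
tool_pos: [0.5391, 0.1838, 0.2216]
tool_rot: [3.141, 0.001, 2.911]
contact_force: [-1.3, 0.5, 6.7]
opening: 0.0005
grip_force: 3.3
```

Call:
carry_out(
  commands=[
    [[0,0,0.001],0,0],
    [[0,0,0],0,0],
  ],
)

```text
time: 21.45
tool_pos: [0.5391, 0.1838, 0.2207]
tool_rot: [3.141, 0.001, 2.911]
contact_force: [-2.0, -0.5, 6.6]
opening: 0.0006
grip_force: 3.4
```

Call:
carry_out(
  commands=[
    [[0,0,0.001],0,0],
    [[0,0,0],0,0],
  ],
)

```text
time: 21.7
tool_pos: [0.5391, 0.1838, 0.2196]
tool_rot: [3.141, 0.001, 2.911]
contact_force: [-1.4, -0.0, 8.1]
opening: 0.0004
grip_force: 3.4
```

Call:
carry_out(
  commands=[
    [[0,0,0.001],0,0],
    [[0,0,0.001],0,0],
    [[0,0,0],0,0],
  ],
)

```text
time: 22.08
tool_pos: [0.5391, 0.1838, 0.2177]
tool_rot: [3.141, 0.001, 2.911]
contact_force: [-1.0, -0.4, 6.5]
opening: 0.0008
grip_force: 3.4
```

Call:
carry_out(
  commands=[
    [[0,0,0.001],0,0],
    [[0,0,0],0,0],
  ],
)

```text
time: 22.32
tool_pos: [0.5391, 0.1838, 0.2167]
tool_rot: [3.141, 0.001, 2.911]
contact_force: [-1.7, 0.4, 6.0]
opening: 0.0006
grip_force: 3.4
```

Call:
carry_out(
  commands=[
    [[0,0,0.001],0,0],
    [[0,0,0],0,0],
  ],
)

```text
time: 22.58
tool_pos: [0.5391, 0.1838, 0.2157]
tool_rot: [3.141, 0.001, 2.911]
contact_force: [-0.6, 0.3, 7.0]
opening: 0.0007
grip_force: 3.4
```

Call:
carry_out(
  commands=[
    [[0,0,0.001],0,0],
    [[0,0,0],0,0],
  ],
)

```text
time: 22.82
tool_pos: [0.5391, 0.1838, 0.2147]
tool_rot: [3.141, 0.001, 2.911]
contact_force: [-1.3, 0.8, 6.5]
opening: 0.0002
grip_force: 3.4
```

Call:
carry_out(
  commands=[
    [[0,0,0.001],0,0],
    [[0,0,0],0,0],
  ],
)

```text
time: 23.08
tool_pos: [0.5391, 0.1838, 0.2137]
tool_rot: [3.141, 0.001, 2.911]
contact_force: [-1.5, 0.7, 7.3]
opening: 0.0007
grip_force: 3.4
```

Call:
carry_out(
  commands=[
    [[0,0,0.001],0,0],
    [[0,0,0],0,0],
  ],
)

```text
time: 23.32
tool_pos: [0.5391, 0.1838, 0.2127]
tool_rot: [3.141, 0.001, 2.911]
contact_force: [-1.3, 0.5, 7.8]
opening: 0.0003
grip_force: 3.4
```

Call:
carry_out(
  commands=[
    [[0,0,0.0005],0,0],
    [[0,0,0],0,0],
  ],
)

```text
time: 23.58
tool_pos: [0.5391, 0.1838, 0.2122]
tool_rot: [3.141, 0.001, 2.911]
contact_force: [-1.2, 0.1, 6.3]
opening: 0.0006
grip_force: 3.5
```

Call:
carry_out(
  commands=[
    [[0,0,0.0005],0,0],
    [[0,0,0],0,0],
  ],
)

```text
time: 23.82
tool_pos: [0.5391, 0.1838, 0.2118]
tool_rot: [3.141, 0.002, 2.911]
contact_force: [-2.2, -0.4, 7.0]
opening: 0.0006
grip_force: 3.6
```

Call:
carry_out(
  commands=[
    [[0,0,0.0005],0,0],
    [[0,0,0],0,0],
  ],
)

```text
time: 24.08
tool_pos: [0.5392, 0.1839, 0.2117]
tool_rot: [3.14, 0.002, 2.911]
contact_force: [-1.5, -0.5, 9.7]
opening: 0.0001
grip_force: 4.7
```

Call:
carry_out(
  commands=[
    [[0,0,0.0005],0,0],
    [[0,0,0],0,0],
  ],
)

```text
time: 24.32
tool_pos: [0.5394, 0.184, 0.2116]
tool_rot: [3.14, 0.003, 2.911]
contact_force: [-2.3, -0.5, 11.4]
opening: 0.0006
grip_force: 5.8
```

Call:
carry_out(
  commands=[
    [[0,0,0.0005],0,0],
    [[0,0,0.0005],0,0],
    [[0,0,0],0,0],
  ],
)

```text
time: 24.7
tool_pos: [0.5396, 0.184, 0.2115]
tool_rot: [3.14, 0.004, 2.911]
contact_force: [-4.1, 0.0, 16.0]
opening: 0.0006
grip_force: 8.1
```

Call:
carry_out(
  commands=[
    [[0,0,0.0005],0,0],
    [[0,0,0],0,0],
    [[0,0,0],0,0],
    [[0,0,0],0,0],
    [[0,0,0],0,0],
    [[0,0,0],0,0],
    [[0,0,0],0,0],
  ],
)

```text
time: 25.58
tool_pos: [0.5398, 0.1841, 0.2114]
tool_rot: [3.139, 0.005, 2.911]
contact_force: [-4.4, 0.1, 18.1]
opening: 0.0001
grip_force: 9.2
```

Call:
carry_out(
  commands=[
    [[0,0,-0.001],0,0],
    [[0,0,-0.002],0,0],
    [[0,0,-0.004],0,0],
    [[0,0,-0.02],0,0],
    [[0,0,-0.03],0,0],
    [[0,0,-0.03],0,0],
    [[0.04,0.01,0],0,0],
    [[0.04,0.01,0],0,0],
    [[0,0,0],0,0],
    [[0,0,0],0,0],
  ],
)

```text
time: 26.82
tool_pos: [0.4659, 0.2214, 0.2952]
tool_rot: [-3.142, 0.0, 2.911]
contact_force: [0.0, 0.1, -0.5]
opening: 0.0007
grip_force: 0.0
```

```bash
python3 -c "
from look import *
P=look('n',['stopper_top','jug','mug','small_stopper'])
w=cv2.imread('pics/n_wrist.png');a=cv2.imread('pics/n_scene.png');b=cv2.imread('pics/n_side.png')
cv2.imwrite('pics/n2.png',np.hstack([cv2.resize(a[50:150,230:310],(384,480),interpolation=2),cv2.resize(b[50:150,240:320],(384,480),interpolation=2)]))"
```

```text
26.825 [0.4659 0.2214 0.2952] [-3.1416  0.0005  2.9111] [ 0.021   0.1232 -0.4642]
wrist jug [307.6 211.2] 0.85 [0.5347 0.1835 0.    ]
wrist mug [ 80.6 251.2] 0.57 [ 0.5197 -0.1378  0.    ]
scene stopper_top [269.6  72.9] 0.65 [ 0.7363 -0.023   0.086 ]
scene jug [278.7 142.1] 0.92 [0.5368 0.178  0.    ]
scene mug [343.7 104.9] 0.9 [ 0.5099 -0.1143  0.    ]
scene small_stopper [293.1 111.8] 0.51 [0.596  0.0379 0.016 ]
side stopper_top [276.3  76.1] 0.78 [0.7307 0.208  0.086 ]
side jug [279.2 126.2] 0.62 [0.5317 0.1855 0.    ]
side jug [278.3  87.4] 0.24 [0.8011 0.2089 0.    ]
side mug [369.2 130. ] 0.76 [ 0.5215 -0.1274  0.    ]
side small_stopper [317.4 109.9] 0.55 [0.6183 0.0542 0.016 ]
stopper_top [0.534  0.1883 0.1985] [np.float64(0.006311532526142469), np.float64(0.006311532526142507)]
jug [0.5322 0.1841 0.0026] [np.float64(0.0014978768122203268), np.float64(0.0019004192278803708), np.float64(0.0027949767401509265)]
mug [ 0.519  -0.1296 -0.0011] [np.float64(0.006924633710894377), np.float64(0.0070302050112848605), np.float64(0.0032739670374441177)]
small_stopper [0.5838 0.0546 0.0318] [np.float64(0.004753848890339574), np.float64(0.00475384889033976)]
```

View pics/n2.png

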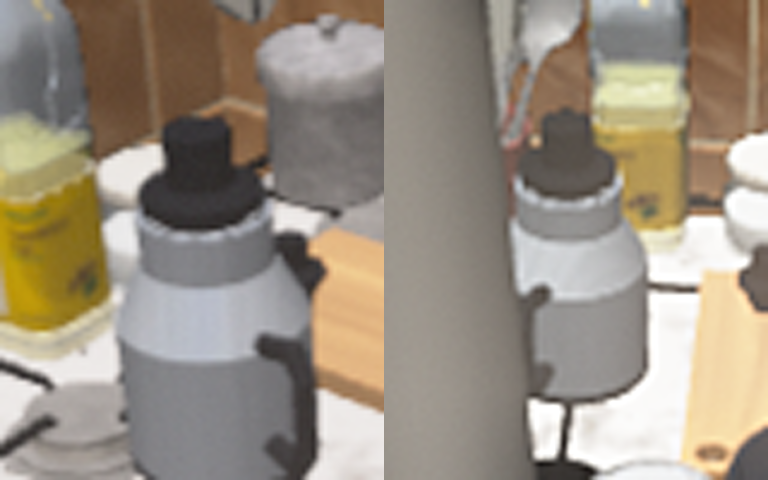

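The stopper sits square in the neck with its flange just above the rim, and the hand is clear. The jug, mug and small stopper are where they started.

```bash
python3 -c "
from cell import robot
print(robot.hand_in())"
```

```text
the job is handed in; nothing more can be done
None
```

The job is handed in, though no verdict came back: the large stopper sits upright in the jug's collar, pressed to its stop and held at about 18 N for over half a second, and the hand is clear.

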